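# Drop the spent cell in the child-safe battery tub

### The job

Put the spent round battery cell standing on the desk into the used-battery tub. The tub has a child-safe cap: squeeze its two side tabs inward and, keeping them squeezed, turn the cap anticlockwise (seen from above) until it is free of the claws, then lift it off. Leave the cap standing right way up in the flat red letter tray, leave the tub open, and do not disturb the stapler, the mouse or the paper-clip pot.

Things in the scene. Friction and masses are not known exactly. Their poses are not given: they have to be found in the camera images.
- tub: Grey plastic used-battery tub, fixed to the desk: square body 110 x 110 mm, flat shoulder 86 mm above the desk, empty inside, floor 4 mm above the desk. Origin: centre of the underside, on the neck's axis; z up. Steel screw lugs 3 mm high reach 76 mm from the axis at the foot on its +x and -x sides.
- tub_mouth (a point): Centre of the rim of the tub's round neck, 122 mm above the desk; neck 47 mm outside, open mouth 42 mm across. Axes as the tub's.
- tub_claws (a point): Point on the neck's axis at shoulder height, 86 mm above the desk. On the shoulder stand two claws at the tub's +y and -y sides (33 to 44 mm from the axis, 11 mm high) that hold down the cap's feet, and pairs of stops at its +x and -x sides (31 to 38 mm from the axis, 9 mm high) that catch the teeth under the cap's tabs.
- cap: White plastic cap, loose, about 95 g, 50 mm high, at the start locked on the neck with its axes parallel to the tub's. Origin: on its axis at its lowest face (87 mm above the desk when on the neck); z up. Plain walls 60 mm apart at its +y and -y sides, with feet reaching 36.5 mm from the axis. It stands upright by itself on a flat surface.
- cap_grip (a point): On the cap's axis, 34 mm above its origin: the height to squeeze at. Flat upright squeeze tabs at the cap's +x and -x sides, 24 mm wide, 10 to 47 mm above the cap's origin, outer faces 68 mm apart at rest, 56 mm fully squeezed. Sprung teeth block turning unless both are in by over 3 mm. Turns anticlockwise only; lifts free from 35 degrees on, end stop near 55; 45 is best.
- tab_a (a joint): inward travel of the cap's +x tab, m: 0 at rest, 0.006 fully squeezed; sprung, 3 N to start and 9 N to hold fully in
- tab_b (a joint): inward travel of the cap's -x tab, m: the same
- tray: Flat red plastic letter tray with white paper in it, fixed, open at the top, 210 mm (its x) x 170 mm (its y), rim 15 mm high, walls and floor 4 mm thick. Origin: centre of the underside, on the desk. To the left or the right of the tub.
- cell: Spent battery cell, black with a copper-coloured band, a cylinder 30 mm across and 60 mm tall with a 10 mm wide, 2 mm high steel button on top, standing upright on the desk on the other side of the tub from the tray; 85 to 160 g. Origin: centre of its underside.
- cell_mid (a point): the middle of the cell, 30 mm above its underside
- clip_pot: Paper-clip pot 85 to 115 mm beyond the cell (on its side away from the robot), clear with a black lid, 56 mm across and 45 mm tall. Origin: centre of the underside. Leave it alone.
- mouse: Black computer mouse, 105 x 60 x 30 mm. Origin: centre of the underside. Leave it alone.
- stapler: Black stapler, 150 x 36 x 45 mm. Origin: centre of the underside. Leave it alone.
Not all that is in view belongs to the job. What is shaped like the cell but purple or yellow is not meant.

How it is judged:
By the outcome, as a careful person would: the job done as asked, in the order asked, and still so for the second after the job is handed in, with the robot touching nothing.
It also fails if it takes over 58 s, if anything falls off the work surface, if the arm or the gripper's body presses on something with over 40 N, if the wrist force passes 120 N, or if a joint passes its speed limit or range.

### The arm

A 6-joint arm with a two-finger parallel gripper is mounted at the origin on the work surface. World frame = base frame: x ahead of the robot, y to its left, z up, the work surface at z = 0. Lengths are in mm, angles in rad, forces in N, time in s.
With the tool pointing down it reaches from about 300 to 775 mm from the base axis. Payload 14.6 kg.
Tool frame: the origin (TCP) lies on the centre line of the jaws, within the pads' length; the fingertips stand 11 mm ahead of it and the grasp point (between the pads) lies 8 mm behind it; x points along the fingers, y is the direction in which the jaws open and shut, and the axes are right-handed (so a half turn about x gives the same grasp; the last joint's range is limited). The gripper opens to 94 mm and grips with 3 to 60 N. Pads are 16 mm wide; open, the fingers measure 119 mm over their backs; the gripper's body (75 mm by 177 mm) begins 78 mm behind the grasp point.
Start: joints at [-1.169, 0.3, 1.521, -0, 1.321, -0.067], TCP at [248.491, -490.654, 216.446] pointing down, gripper open.
Joint ranges: [-3.03, 3.03], [-0.79, 2.21], [0.23, 2.52], [-1.04, 4.18], [0, 3.07], [-2.55, 2.55]. Speed limits (rad/s): [2.22, 2.22, 2.57, 3.14, 3.14, 3.14].

### API

Orientations are given as [roll, pitch, yaw] about the fixed x, y, z axes, in that order (R = Rz(yaw) Ry(pitch) Rx(roll)).
In Python, from cell import manip gives the robot as it stands.
- The arm moves only by the shell command python3 -m handwheel 'ROWS' [OPENING] [FORCE]. ROWS is JSON, a list of rows, each a list of 2 entries, a list of its own where there are three numbers: the shift along the tool's x, y, z in mm, then the turn about the tool's x in rad. In form: [[[x, y, z], spin], ...]. A call has exactly 10 rows; each row shifts and turns the commanded pose from where the row before left it, along the tool's axes as they then stand; what a row does not reach is not made up. A row lasts 1/8 s, in which the tool goes at most 62.5 mm and 10.7 degrees, less where a joint would pass 70% of its speed; a pose out of reach is approached as far as the arm can. A call with a gripper value outside its range is refused whole. OPENING is the closure in counts, from 0 (fully open) to 255 (shut), set as the call begins (- or left out, the last holds). The fingers move at their own pace and stop on an object; FORCE is the grip in N (left out, the last holds). Time passes only in rows, so rows that do not move let the fingers close, or fill a call up. It gives the time, the measured TCP pose, the force and the opening at its end, in the units of the state.
- manip.read_state(): the state, without advancing time (a new reading comes with each control period).
- manip.camera(name): name is "scene" or "top" or "wrist"; returns a dict with "pixels" (480x640x3 uint8, red, green, blue), "z_map" (480x640 float32, mm along the optical axis (not along the pixel's ray), 0 where there is no reading), "mtx" (3x3 intrinsics, pixels), "xyz" and "orientation" of the camera in the world. Camera axes: x right, y up, looking along -z (the intrinsics and any distortion apply to the point x, -y, -z); pixel columns grow to the right and rows downward; lengths in mm; the calibration is good to about 2 mm. The wrist camera is an equidistant fisheye: a pixel r from the principal point sees the ray r / f radians off the axis. A picture is of the moment at which its call begins.
- manip.sign_off(): hands the job in, once; it reports no verdict.
Trained networks look in the newest picture that a camera, given by its name, has taken for a name from the list of things; names that differ only in an ending like _2 or _b are one class to them, and where a whole thing is asked for, a point or a joint stands for the part that bears it (a point fixed in the world has none). Each returns a list of dicts, best first, with "confidence" (0 to 1); they miss things now and then, are a little off and sometimes report something else, mostly with a low value. They report only what shows in the picture. A call takes as long as a camera call. They do not tell look-alikes from the thing itself.
- manip.cut_out(target, camera): "region" (480x640 bool, what is visible of it) and "centre" ([column, row] in pixels, amid what is visible of it).
The state is a dict: "clock": time; "joints": joint angles; "qd": joint speeds; "effort": joint torques, N m; "eef_pos": TCP position; "eef_rot": TCP orientation; "wrist_force": force on the tool from outside, world axes, zero at the start; "moment": the same for the moment, N m; "finger_gap": finger opening in mm.
Only numpy, scipy, OpenCV 4.12 (cv2) and the standard library are available. Lean on these libraries where they do the work, as an engineer would, in place of code of your own. Each camera call takes 0.05 s, during which the arm holds its last target. There are 200 camera calls.

## Working session

There is one attempt and no reset: what is moved stays moved. The work goes in short steps, Python scripts to look and compute and a shell command to move; the robot and the scene stay as the last step left them, time stands still between calls to the robot, and variables do not carry over. Pictures are saved under pics/ and viewed, about 8 in all and at most 12, crops included, and the job is handed in when it is done.

```bash
ls; mkdir -p pics; cat > h.py <<'E'
import numpy as np, cv2
from scipy.spatial.transform import Rotation as R
from cell import manip
def rot(o): return R.from_euler('xyz',o).as_matrix()
def world(c,mask=None,px=None):
    K=c['mtx']; z=c['z_map']
    if mask is not None: v,u=np.nonzero(mask&(z>0))
    else: u,v=np.array(px).T
    d=z[v,u]; p=np.stack([(u-K[0,2])/K[0,0]*d,-(v-K[1,2])/K[1,1]*d,-d],1)
    return p@rot(c['orientation']).T+np.array(c['xyz'])
def save(n,im): cv2.imwrite('pics/'+n+'.png',cv2.cvtColor(im,cv2.COLOR_RGB2BGR))
E
python3 - <<'E'
from h import *
s=manip.read_state(); print(s)
for n in ['top','scene']:
    c=manip.camera(n); save(n+'0',c['pixels']); print(n,c['mtx'].tolist() if hasattr(c['mtx'],'tolist') else c['mtx'],c['xyz'],c['orientation'])
    for t in ['tub','cap','tray','cell','clip_pot','mouse','stapler']:
        for d in manip.cut_out(t,n):
            p=world(c,d['region'])
            print(t,round(d['confidence'],2),np.round(d['centre']),d['region'].sum(),np.round(np.median(p,0)) if len(p) else None,np.round(np.percentile(p,2,axis=0)),np.round(np.percentile(p,98,axis=0)))
E
```

```text
pics
{'clock': 0.0, 'joints': array([-1.16864386e+00,  3.00479091e-01,  1.52158216e+00, -2.52937055e-06,
        1.32067097e+00, -6.65715970e-02]), 'qd': array([ 1.37506488e-03,  9.10857791e-04, -2.41654815e-03, -1.12881146e-03,
        7.54227886e-04,  1.22793113e-05]), 'effort': array([-3.44359971e-03, -5.31816852e+01, -3.52738345e+01,  7.07440870e-02,
        2.44933198e-02, -9.54093798e-05]), 'eef_pos': array([ 248.37683539, -490.45000828,  215.881477  ]), 'eef_rot': array([-1.63521803,  1.56965676,  1.97509931]), 'wrist_force': array([ 0.04651879, -0.5053659 , -0.3220135 ]), 'moment': array([-0.00076315,  0.01413549,  0.02378321]), 'finger_gap': 93.95294952310614}
top [[439.1217353193902, 0.0, 318.2112903376973], [0.0, 439.1217353193902, 239.31647429639435], [0.0, 0.0, 1.0]] [459.15806224  -4.12534057 983.3773661 ] [ 0.14027227  0.0087725  -1.54665577]
tub 0.25 [322. 287.] 2233 [507.  -5.  87.] [449. -61.   3.] [587.  47.  99.]
cap 0.68 [323. 271.] 810 [517.  -7. 136.] [486. -35.  86.] [549.  21. 140.]
tray 0.81 [192. 282.] 7523 [501. 288.   6.] [399. 199.   2.] [608. 375.  18.]
[... 1331 characters left out ...]
.] [ 490. -275.   64.]
cell 0.73 [140. 299.] 417 [ 408. -281.   52.] [ 386. -294.    2.] [ 413. -268.   63.]
cell 0.66 [198. 311.] 393 [ 502. -209.   55.] [ 481. -222.    5.] [ 508. -195.   63.]
cell 0.2 [444. 294.] 1460 [771. 181.  28.] [734. 139.   9.] [805. 237.  33.]
clip_pot 0.57 [185. 370.] 965 [ 580. -287.   43.] [ 537. -311.   -0.] [ 598. -261.   47.]
clip_pot 0.39 [154. 326.] 427 [ 483. -289.   54.] [ 462. -303.    5.] [ 490. -275.   64.]
clip_pot 0.25 [297. 251.] 180 [555. -10. 119.] [543. -22.  87.] [558.   8. 134.]
mouse 0.64 [442. 294.] 1458 [771. 182.  28.] [734. 140.   9.] [805. 237.  33.]
stapler 0.8 [284. 422.] 1991 [ 764. -214.   44.] [ 692. -239.    5.] [ 830. -188.   48.]
```

```bash
python3 - <<'E'
import cv2,numpy as np
a=cv2.imread('pics/top0.png')[200:360,270:490]; b=cv2.imread('pics/scene0.png')[190:400,110:350]
a=cv2.resize(a,(400,291),interpolation=2);b=cv2.resize(b,(400,350),interpolation=2)
o=np.zeros((350,800,3),np.uint8);o[:291,:400]=a;o[:,400:]=b;cv2.imwrite('pics/c1.png',o)
E
```

```text
(no output)
```

View pics/top0.png

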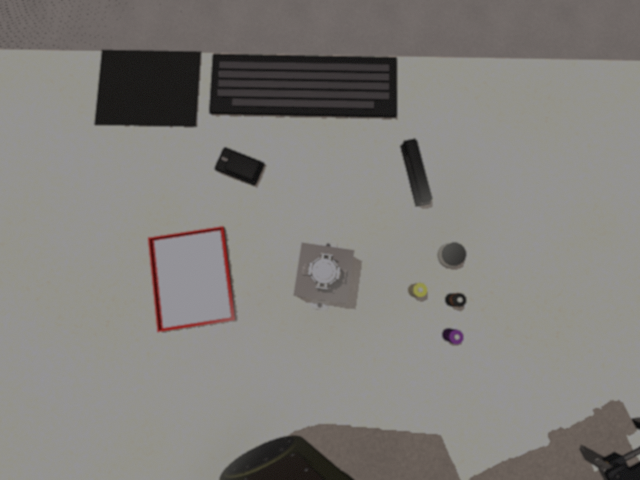

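View pics/c1.png

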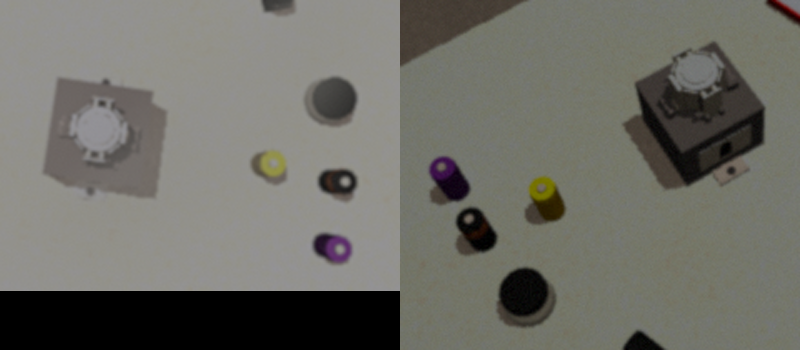

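```bash
cat >> h.py <<'E'
def wworld(c,mask):
    K=c['mtx']; z=c['z_map']; v,u=np.nonzero(mask&(z>0)); d=z[v,u]
    a=(u-K[0,2])/K[0,0]; b=(v-K[1,2])/K[1,1]; th=np.hypot(a,b); k=np.tan(th)/np.maximum(th,1e-9)
    p=np.stack([a*k*d,-b*k*d,-d],1); return p@rot(c['orientation']).T+np.array(c['xyz'])
def circ(p):
    (x,y),r=cv2.minEnclosingCircle(p[:,:2].astype(np.float32)); return np.round([x,y,r],1)
E
python3 - <<'E'
from h import *
s=manip.read_state(); M=rot(s['eef_rot']); print(M.round(3))
for n in ['top','scene']:
    c=manip.camera(n)
    for t,z in [('cap',(130,145)),('tub',(80,92)),('tray',(-5,30)),('cell',(50,60.9)),('tub',(1.5,5))]:
        for d in manip.cut_out(t,n)[:3]:
            m=cv2.erode(d['region'].astype(np.uint8),np.ones((2,2)))>0 if t!='cell' else d['region']
            p=world(c,m); p=p[(p[:,2]>z[0])&(p[:,2]<z[1])]
            if len(p)<4: continue
            r=cv2.minAreaRect(p[:,:2].astype(np.float32))
            print(n,t,d['centre'],len(p),p.mean(0).round(1),circ(p),np.round(r[0],1),np.round(r[1],1),round(r[2],1))
E
```

```text
[[ 0.     0.452 -0.892]
 [-0.    -0.892 -0.452]
 [-1.     0.    -0.   ]]
top cap [325.2, 270.3] 586 [516.6  -7.8 136.5] [516.2  -9.2  31.7] [516.3  -9.5] [52.8 52.2] 41.6
top tub [320.3, 287.3] 1841 [515.2  -7.   86.9] [516.2  -7.5  74.3] [517.7  -6.7] [109.4 110.1] 82.9
top tray [191.4, 281.8] 7202 [501.1 286.8   6.6] [502.4 285.2 130.6] [501.7 285.9] [207.9 170.2] 10.4
top cell [456.6, 299.2] 113 [ 470.3 -286.6   58.5] [ 469.7 -288.3   15.4] [ 469.8 -288.3] [26.9 30.7] 1.5
top cell [450.0, 334.1] 107 [ 394.7 -279.5   58.7] [ 394.3 -280.7   14.9] [ 394.9 -280.7] [28.8 27.9] 89.6
top cell [418.3, 289.8] 92 [ 488.3 -206.    58.6] [ 487.6 -207.6   15.5] [ 488.5 -207.5] [27.  30.8] 1.7
top tub [320.3, 287.3] 138 [486.3  -7.6   3.3] [515.4 -18.   78. ] [513.1 -28.9] [ 81.2 149.1] 80.5
scene cap [290.0, 238.1] 654 [525.8  -8.1 135.2] [524.2  -7.3  34.4] [525.4  -7. ] [57.  59.9] 40.0
scene tub [292.9, 267.5] 1546 [538.1 -17.3  86.1] [524.6  -7.7  75.2] [524.6  -7.1] [110.7 109.6] 82.7
scene tray [389.3, 191.3] 5748 [511.7 285.6   5.9] [510.6 286.2 133.8] [509.6 285.2] [209.8 172.8] 9.9
scene tray [182.3, 367.0] 247 [ 590.7 -285.8   15.9] [ 573.7 -285.9   27.7] [ 583.7 -285.1] [34.  54.7] 6.0
scene cell [197.5, 309.3] 135 [ 497.  -208.8   57.8] [ 494.7 -208.2   14.8] [ 494.6 -207.9] [27.6 28.5] 55.5
scene cell [138.9, 296.9] 157 [ 402.2 -281.4   57.8] [ 399.2 -282.    15.7] [ 399.8 -281.8] [28.5 28.9] 17.7
scene cell [151.4, 327.9] 171 [ 477.4 -290.1   58.2] [ 474.8 -289.4   15.3] [ 474.9 -290.1] [30.4 26.8] 5.5
scene tub [292.9, 267.5] 169 [585.6 -13.5   3.3] [574.9  -9.5  53.8] [587.1 -10.5] [107.5  25. ] 85.0
```

```bash
python3 -m handwheel '[[[-2,-31,-45.5],0],[[-2,-31,-45.5],0],[[-2,-31,-45.5],0],[[-2,-31,-45.5],0],[[-2,-31,-45.5],0],[[-2,-31,-45.5],0],[[-2,-31,-45.5],0],[[-2,-31,-45.5],0],[[-2,-31,-45.5],0],[[-2,-31,-45.5],0]]' 0 40
python3 -m handwheel '[[[0,0,0],-0.163],[[0,0,0],-0.163],[[0,0,0],-0.163],[[0,0,0],-0.163],[[0,0,0],-0.163],[[0,0,0],-0.161],[[0,0,0],0],[[0,0,0],0],[[0,0,0],0],[[0,0,0],0]]'
python3 - <<'E'
from h import *
s=manip.read_state(); M=rot(s['eef_rot']); print(s['eef_pos'],M.round(3),s['clock'])
for n in ['wrist','top']:
    c=manip.camera(n); save(n+'1',c['pixels']); W=wworld if n=='wrist' else world
    if n=='wrist': print(c['mtx'],c['xyz'],c['orientation'])
    for t,z in [('cap',(130,145)),('tub',(80,92)),('tray',(-5,30)),('cell',(50,60.9))]:
        for d in manip.cut_out(t,n)[:3]:
            p=W(c,d['region']); med=np.median(p,0); p=p[(p[:,2]>z[0])&(p[:,2]<z[1])]
            if len(p)<4: print(n,t,d['centre'],med);continue
            r=cv2.minAreaRect(p[:,:2].astype(np.float32))
            print(n,t,d['centre'],len(p),p.mean(0).round(1),circ(p),np.round(r[0],1),np.round(r[1],1),round(r[2],1))
E
```

```text
clock: 2.65
eef_pos: [515.0, -6.7, 236.7]
eef_rot: [2.484, 1.57, -0.189]
wrist_force: [-0.1, -0.7, 0.1]
finger_gap: 94.3
clock: 3.9
eef_pos: [514.3, -8.5, 236.4]
eef_rot: [-2.21, 1.571, 2.375]
wrist_force: [0.3, 0.3, 0.8]
finger_gap: 94.1
[514.33616377  -8.52816693 236.4353759 ] [[-0.     0.992 -0.127]
 [ 0.    -0.127 -0.992]
 [-1.    -0.    -0.   ]] 3.9
[[371.64829954   0.         325.43125441]
 [  0.         371.64829954 234.55894871]
 [  0.           0.           1.        ]] [525.04269717  73.22373227 406.18888585] [-2.83585091e-01 -1.98877476e-04 -1.28045571e-01]
wrist cap [334.5, 230.7] 4444 [520.1  -5.1 136.5] [520.   -7.   35.7] [520.5  -6.2] [65.7 60. ] 31.4
wrist tub [319.9, 188.5] 8825 [520.4   1.6  87.4] [520.4  -6.3  76.7] [520.1  -6.3] [110.4 110.1] 82.7
wrist tray [250.4, 12.6] 3669 [466.8 211.7   8.5] [491.  223.8  85.8] [486.6 200.8] [ 57.5 171.3] 79.2
wrist cell [328.1, 359.4] 66 [ 492.3 -194.5   53.3] [ 491.6 -197.3   11.2] [ 491.8 -194.6] [ 5.5 22.4] 84.2
wrist cell [320.4, 420.8] 210 [ 473.  -281.3   57.1] [ 471.5 -288.8   16.3] [ 472.2 -287.1] [28.6 30.6] 46.8
wrist cell [265.4, 423.3] 199 [ 398.2 -273.8   57.1] [ 396.1 -280.2   15.2] [ 396.3 -279.3] [29.6 28.4] 7.3
top tray [191.8, 279.5] 7465 [501.6 287.4   6.8] [502.6 284.2 131.9] [501.7 288.7] [212.2 180.2] 10.1
top cell [454.9, 300.1] 114 [ 469.3 -286.2   58.5] [ 469.7 -288.4   15.5] [ 469.7 -288.5] [26.9 30. ] 0.8
top cell [413.6, 289.5] 91 [ 488.6 -205.    58.8] [ 488.7 -207.5   15.2] [ 489.2 -207.4] [27.9 28.8] 10.4
top cell [452.4, 337.0] 111 [ 394.  -278.6   58.5] [ 393.9 -280.7   15. ] [ 394.6 -280.2] [28.2 28.6] 9.8
```

View pics/wrist1.png

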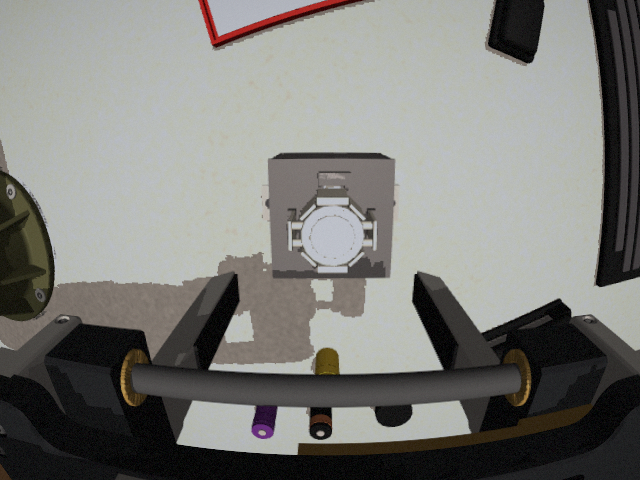

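```bash
python3 -m handwheel '[[[6,2.8,-1.4],0],[[14,2.8,-1.4],0],[[15,0,0],0],[[15,0,0],0],[[15,0,0],0],[[15,0,0],0],[[15,0,0],0],[[12,0,0],0],[[10,0,0],0],[[6,0,0],0]]' 0 30
python3 -m handwheel '[[[0,0,0],0],[[0,0,0],0],[[0,0,0],0],[[0,0,0],0],[[0,0,0],0],[[0,0,0],0],[[0,0,0],0],[[0,0,0],0],[[0,0,0],0],[[0,0,0],0]]' 120 30
```

```text
clock: 5.65
eef_pos: [520.2, -6.4, 112.9]
eef_rot: [-1.653, 1.571, 2.933]
wrist_force: [0.3, -0.2, 0.1]
finger_gap: 94.1
clock: 6.9
eef_pos: [520.5, -6.5, 114.1]
eef_rot: [1.622, 1.57, -0.075]
wrist_force: [-0.5, 1.6, 6.4]
finger_gap: 55.2
```

```bash
python3 -m handwheel '[[[0,0,0],0],[[0,0,0],-0.098],[[0,0,0],-0.098],[[0,0,0],-0.098],[[0,0,0],-0.098],[[0,0,0],-0.098],[[0,0,0],-0.098],[[0,0,0],-0.098],[[0,0,0],-0.099],[[0,0,0],0]]' 120 30
python3 - <<'E'
from h import *
s=manip.read_state(); M=rot(s['eef_rot']); print(M.round(3),s['moment'],np.degrees(np.arctan2(M[1,1],M[0,1])))
c=manip.camera('wrist'); save('wrist2',c['pixels'][150:350,220:440].repeat(3,0).repeat(3,1))
E
```

```text
clock: 8.15
eef_pos: [520.1, -6.3, 114.1]
eef_rot: [-3.028, 1.571, 2.345]
wrist_force: [-4.7, 1.0, 9.3]
finger_gap: 55.1
[[-0.     0.79   0.614]
 [ 0.     0.614 -0.79 ]
 [-1.    -0.    -0.   ]] [0.28524883 0.90347922 0.15117301] 37.84877505774637
```

View pics/wrist2.png

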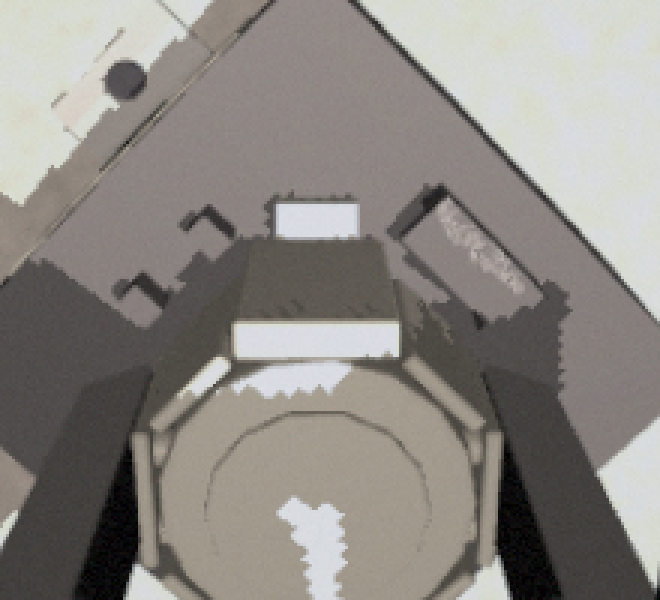

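The cap has turned with the gripper: its foot (crop 317,220) is now clear of the claw (470,260) and the stops. Next I'll lift it.

```bash
python3 -m handwheel '[[[-3,0,0],0],[[-3,0,0],0],[[-6,0,0],0],[[-10,0,0],0],[[-12,0,0],0],[[-15,0,0],0],[[-15,0,0],0],[[-15,0,0],0],[[-10,0,0],0],[[-6,0,0],0]]'
python3 - <<'E'
from h import *
s=manip.read_state(); print(s['eef_pos'],s['finger_gap'])
c=manip.camera('wrist')
for d in manip.cut_out('cap','wrist')[:1]:
    p=wworld(c,d['region']); print(np.percentile(p,[5,50,95],axis=0).round(0))
c=manip.camera('scene');i=0
save('scene2',c['pixels'][150:340,180:420].repeat(3,0).repeat(3,1))
E
```

```text
clock: 9.45
eef_pos: [520.3, -6.5, 209.1]
eef_rot: [0.79, 1.57, -0.122]
wrist_force: [-1.0, -0.5, -1.7]
finger_gap: 54.3
[520.33036748  -6.48088544 209.08516856] 54.30094146711648
[[495. -28. 198.]
 [516.   0. 231.]
 [543.  21. 234.]]
```

View pics/scene2.png

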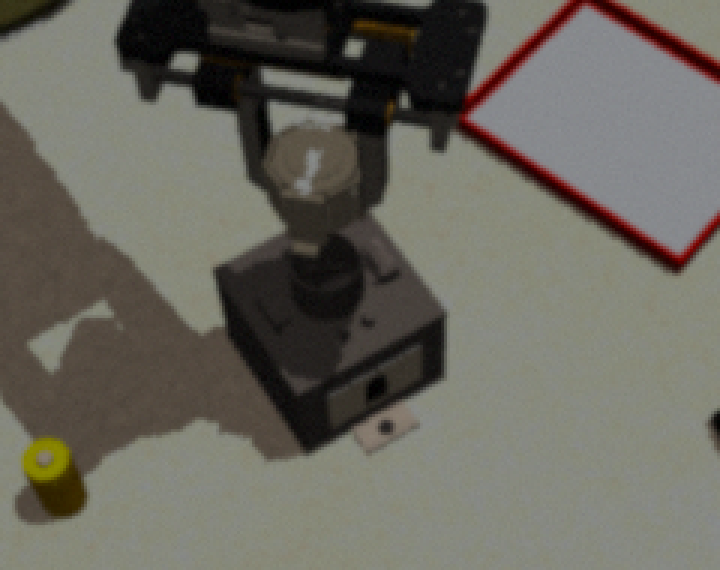

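The cap is off and held in the gripper, and the neck stands open. Next is the tray, at about (505, 286).

```bash
python3 -m handwheel '[[[0,8,-12],0],[[0,16,-24],0],[[0,21,-30],0],[[0,24,-34],0],[[0,24,-34],0],[[0,24,-34],0],[[0,22,-31],0],[[0,17,-24],0],[[0,12,-17.6],0],[[0,0,0],0]]'
python3 -m handwheel '[[[10,0,0],0],[[18,0,0],0],[[22,0,0],0],[[24,0,0],0],[[24,0,0],0],[[22,0,0],0],[[18,0,0],0],[[14,0,0],0],[[12,0,0],0],[[7,0,0],0]]'
python3 - <<'E'
from h import *
c=manip.camera('wrist')
save('wrist3',c['pixels'])
for d in manip.cut_out('tray','wrist')[:1]:
    p=wworld(c,d['region']); print(np.percentile(p,[1,50,99],axis=0).round(1))
s=manip.read_state(); print(s['eef_pos'])
E
```

```text
clock: 10.85
eef_pos: [505.2, 287.8, 208.0]
eef_rot: [-1.844, 1.57, -2.754]
wrist_force: [-0.8, -1.2, -1.7]
finger_gap: 54.7
clock: 12.1
eef_pos: [505.7, 286.6, 36.9]
eef_rot: [-1.76, 1.571, -2.672]
wrist_force: [0.6, -0.3, -0.6]
finger_gap: 54.9
[[394.3 192.8   4.5]
 [466.7 319.7   6.2]
 [606.5 379.2  17.2]]
[505.57211655 286.55276203  36.88036073]
```

View pics/wrist3.png

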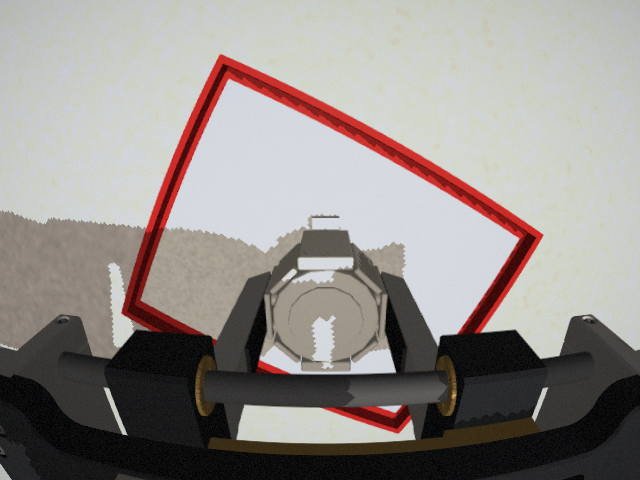

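The cap hangs level over the middle of the tray (wrist pixel 325,310), so I'll lower it until it touches.

```bash
python3 -m handwheel '[[[1,0,0],0],[[1,0,0],0],[[1,0,0],0],[[1,0,0],0],[[0,0,0],0],[[0,0,0],0],[[0,0,0],0],[[0,0,0],0],[[0,0,0],0],[[0,0,0],0]]'
```

```text
clock: 13.45
eef_pos: [505.7, 286.6, 33.4]
eef_rot: [2.026, 1.571, 1.114]
wrist_force: [-0.3, -0.1, -1.0]
finger_gap: 54.8
```

```bash
python3 -m handwheel '[[[0.5,0,0],0],[[0.5,0,0],0],[[0.5,0,0],0],[[0.5,0,0],0],[[0,0,0],0],[[0,0,0],0],[[0,0,0],0],[[0,0,0],0],[[0,0,0],0],[[0,0,0],0]]'
```

```text
clock: 14.7
eef_pos: [505.8, 286.6, 31.5]
eef_rot: [2.99, 1.571, 2.078]
wrist_force: [0.2, -0.4, -1.3]
finger_gap: 54.7
```

```bash
python3 -m handwheel '[[[0.5,0,0],0],[[0.5,0,0],0],[[0.5,0,0],0],[[0,0,0],0],[[0,0,0],0],[[0,0,0],0],[[0,0,0],0],[[0,0,0],0],[[0,0,0],0],[[0,0,0],0]]'
```

```text
clock: 15.95
eef_pos: [505.9, 286.7, 31.1]
eef_rot: [1.224, 1.57, 0.312]
wrist_force: [-5.2, -3.1, 13.1]
finger_gap: 55.1
```

Contact is made. I'll back off slightly, open, and rise.

```bash
python3 -m handwheel '[[[-0.6,0,0],0],[[0,0,0],0],[[0,0,0],0],[[0,0,0],0],[[0,0,0],0],[[0,0,0],0],[[0,0,0],0],[[0,0,0],0],[[0,0,0],0],[[0,0,0],0]]' 0 30
python3 -m handwheel '[[[-6,0,0],0],[[-12,0,0],0],[[-16,0,0],0],[[-20,0,0],0],[[-25,0,0],0],[[-30,0,0],0],[[-30,0,0],0],[[-25,0,0],0],[[-16,0,0],0],[[0,0,0],0]]'
python3 - <<'E'
from h import *
c=manip.camera('wrist'); save('wrist4',c['pixels'])
for d in manip.cut_out('cap','wrist')[:1]:
    p=wworld(c,d['region']); print(np.percentile(p,[1,50,99],axis=0).round(1))
s=manip.read_state(); print(s['eef_pos'],s['joints'].round(2),rot(s['eef_rot']).round(3))
E
```

```text
clock: 17.2
eef_pos: [505.8, 286.6, 30.6]
eef_rot: [1.63, 1.571, 0.718]
wrist_force: [0.1, 0.4, 0.3]
finger_gap: 94.0
clock: 18.45
eef_pos: [506.0, 286.8, 211.8]
eef_rot: [1.359, 1.569, 0.448]
wrist_force: [-0.0, -0.1, -0.1]
finger_gap: 94.4
[[477.8 259.9   5.7]
 [504.4 291.   53.3]
 [537.8 316.1  56.9]]
[505.47555303 286.47896628 209.7898369 ] [ 0.45  0.37  1.44 -0.    1.33 -0.21] [[-0.001  0.791  0.612]
 [-0.     0.612 -0.791]
 [-1.    -0.001 -0.   ]]
```

View pics/wrist4.png

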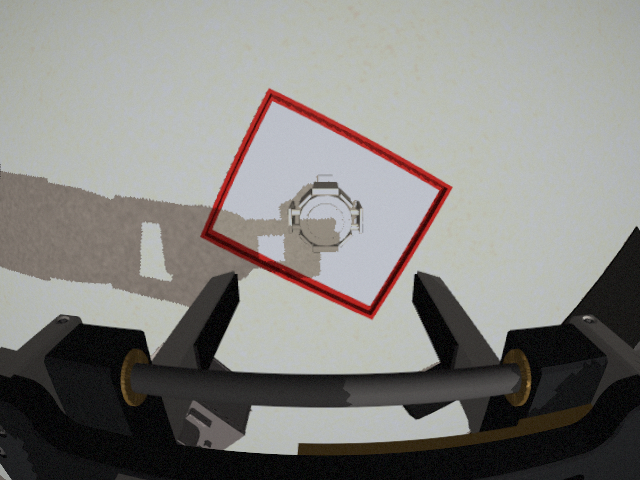

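The cap stands upright in the middle of the tray (pixel 325,220). Next I'll fetch the cell with the copper band.

```bash
python3 -m handwheel '[[[0,-20,23],0],[[0,-28,32],0],[[0,-30,34.5],0],[[0,-30,34.5],0],[[0,-30,34.5],0],[[0,-30,34.5],0],[[0,-30,34.5],0],[[0,-30,34.5],0],[[0,-30,34.5],0],[[0,-30,34.5],0]]' 92 30
python3 -m handwheel '[[[5,-30,34.5],0],[[10,-28,32],0],[[15,-20,23],0],[[15,-12,13],0],[[10,0,0],0],[[5,0,0],0],[[0,0,0],0],[[0,0,0],0],[[0,0,0],0],[[0,0,0],0]]'
python3 - <<'E'
from h import *
s=manip.read_state(); print(s['eef_pos'],s['finger_gap'])
c=manip.camera('wrist'); save('wrist5',c['pixels'])
for d in manip.cut_out('cell','wrist')[:4]:
    p=wworld(c,d['region']); col=np.median(c['pixels'][d['region']],0); z=np.percentile(p,[5,98],axis=0)[:,2]
    q=p[(p[:,2]>54)&(p[:,2]<61.3)]; print(d['confidence'],d['centre'],col,z.round(0),circ(q) if len(q)>3 else None,q.mean(0).round(1),len(q))
E
```

```text
clock: 19.8
eef_pos: [480.1, -152.8, 209.5]
eef_rot: [-2.622, 1.569, 2.749]
wrist_force: [-0.7, 0.5, -0.7]
finger_gap: 60.1
clock: 21.05
eef_pos: [472.5, -287.5, 150.8]
eef_rot: [0.332, 1.57, -0.579]
wrist_force: [-0.5, 0.2, -0.7]
finger_gap: 60.0
[ 472.45465684 -287.49111294  150.80315674] 59.999441455255656
0.92 [322.3, 235.7] [25. 24. 23.] [15. 64.] [ 471.5 -289.2   15.2] [ 470.1 -287.4   60. ] 538
0.56 [249.3, 168.3] [130.  64. 153.] [13. 64.] [ 396.  -281.4   15.2] [ 396.8 -279.3   60.1] 571
```

View pics/wrist5.png

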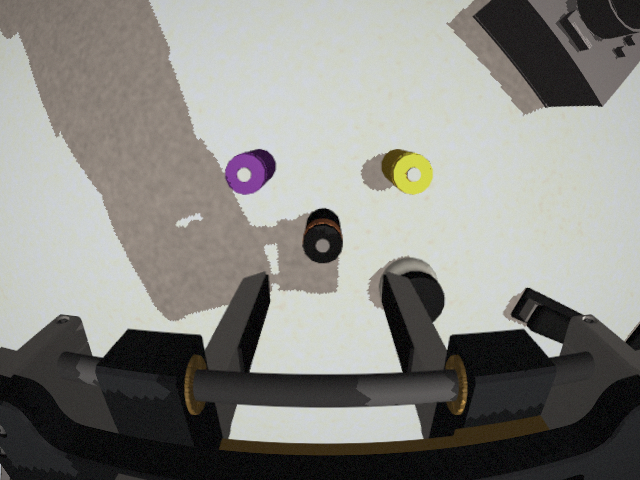

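The black cell with the copper band (pixel 322,236) lies centred between the jaws. The purple (247,172) and yellow (412,172) look-alikes and the pot are clear of the fingers.

```bash
python3 -m handwheel '[[[8,-1.7,0.6],0],[[14,0,0],0],[[16,0,0],0],[[16,0,0],0],[[16,0,0],0],[[14,0,0],0],[[12,0,0],0],[[10,0,0],0],[[7,0,0],0],[[0,0,0],0]]'
python3 -m handwheel '[[[0,0,0],0],[[0,0,0],0],[[0,0,0],0],[[0,0,0],0],[[0,0,0],0],[[0,0,0],0],[[0,0,0],0],[[0,0,0],0],[[0,0,0],0],[[0,0,0],0]]' 200 30
```

```text
clock: 22.4
eef_pos: [471.3, -289.0, 37.2]
eef_rot: [-2.852, 1.57, 2.519]
wrist_force: [-0.0, 0.6, -0.1]
finger_gap: 60.2
clock: 23.65
eef_pos: [471.4, -289.1, 37.7]
eef_rot: [0.297, 1.571, -0.615]
wrist_force: [-0.1, -0.7, 5.7]
finger_gap: 29.3
```

```bash
python3 -m handwheel '[[[-4,0,0],0],[[-10,0,0],0],[[-16,0,0],0],[[-20,0,0],0],[[-24,0,0],0],[[-24,0,0],0],[[-24,0,0],0],[[-20,0,0],0],[[-14,0,0],0],[[-6,0,0],0]]'
python3 -m handwheel '[[[0,10,-9],0],[[0,20,-18],0],[[0,26,-24],0],[[0,30,-27],0],[[0,30,-27],0],[[0,30,-27],0],[[0,28,-26],0],[[0,22,-20],0],[[0,12,-11],0],[[0,4,-4],0]]'
python3 -m handwheel '[[[0,0,0],0],[[0,0,0],0],[[0,0,0],0],[[0,0,0],0],[[0,0,0],0],[[0,0,0],0],[[0,0,0],0],[[0,0,0],0],[[0,0,0],0],[[0,0,0],0]]'
python3 - <<'E'
from h import *
s=manip.read_state(); print(s['eef_pos'],s['finger_gap'])
c=manip.camera('wrist'); save('wrist6',c['pixels'][130:430,180:480].repeat(2,0).repeat(2,1))
for t,z in [('tub',(80,92)),('tub_mouth',(110,126)),('cell',(0,999))]:
  for d in manip.cut_out(t,'wrist')[:1]:
    p=wworld(c,d['region']); p=p[(p[:,2]>z[0])&(p[:,2]<z[1])]
    if len(p)<4: continue
    r=cv2.minAreaRect(p[:,:2].astype(np.float32)); print(t,d['confidence'],len(p),circ(p),np.round(r[0],1),np.round(r[1],1),round(r[2],1),np.percentile(p,[2,50,98],axis=0).round(1).tolist())
E
```

```text
clock: 24.9
eef_pos: [471.4, -289.1, 200.6]
eef_rot: [0.301, 1.57, -0.611]
wrist_force: [-0.6, -0.6, -1.6]
finger_gap: 29.4
clock: 26.15
eef_pos: [520.6, -5.9, 199.1]
eef_rot: [-2.233, 1.57, 3.14]
wrist_force: [0.4, -0.4, -2.1]
finger_gap: 29.4
clock: 27.4
eef_pos: [520.8, -6.7, 199.6]
eef_rot: [1.783, 1.571, 0.871]
wrist_force: [-0.2, -0.0, -1.6]
finger_gap: 29.3
[520.79584036  -6.65140152 199.56383646] 29.314756861205602
tub 0.91 10914 [519.9  -6.5  76.9] [520.   -6.9] [110.9 111.1] 82.8 [[464.5, -54.8, 86.0], [497.1, 14.1, 87.5], [575.0, 49.3, 89.1]]
tub_mouth 0.63 822 [519.6  -6.4  23.7] [517.   -2.8] [46.4 37.9] 40.3 [[497.0, -27.2, 110.6], [509.9, 4.2, 122.6], [541.0, 16.5, 124.6]]
cell 0.79 361 [ 490.  -205.3   14.6] [ 489.3 -198.9] [29.2 13.2] 6.4 [[476.3, -204.0, 3.3], [486.9, -195.3, 18.6], [502.3, -192.4, 37.1]]
```

View pics/wrist6.png

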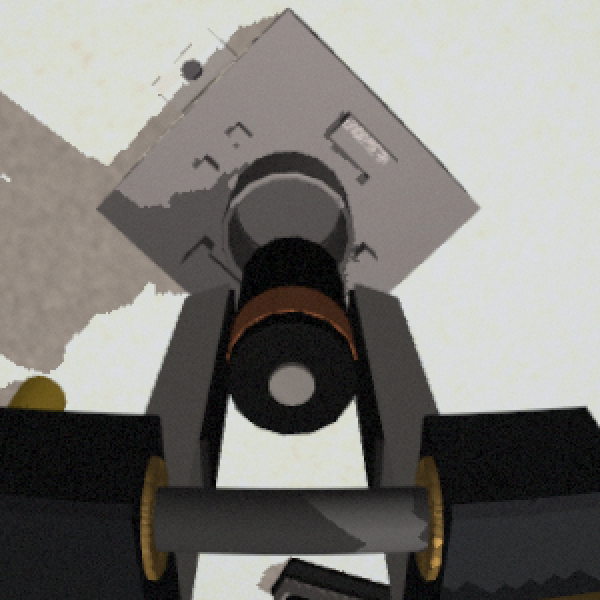

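The cell is held upright and aligned with the open mouth (at about 519.8, -6.5). I'll lower it so its bottom is about 22 mm inside the neck.

```bash
python3 -m handwheel '[[[4,-0.6,-0.5],0],[[8,0,0],0],[[10,0,0],0],[[10,0,0],0],[[8,0,0],0],[[6,0,0],0],[[5,0,0],0],[[5,0,0],0],[[5,0,0],0],[[0,0,0],0]]'
python3 - <<'E'
from h import *
s=manip.read_state(); print(s['eef_pos'],s['wrist_force'],s['moment'],s['finger_gap'])
E
```

```text
clock: 28.85
eef_pos: [519.9, -6.6, 138.2]
eef_rot: [-2.336, 1.57, 3.035]
wrist_force: [0.4, 0.5, -1.5]
finger_gap: 29.5
[519.87168982  -6.62012146 138.21079327] [ 0.44842581  0.51114712 -1.54355017] [-0.02537722 -0.12262636  0.02902145] 29.489594325192268
```

No contact, so the cell is free in the neck. I'll release it, rise, and look.

```bash
python3 -m handwheel '[[[0,0,0],0],[[0,0,0],0],[[0,0,0],0],[[0,0,0],0],[[0,0,0],0],[[0,0,0],0],[[0,0,0],0],[[0,0,0],0],[[0,0,0],0],[[0,0,0],0]]' 92 30
python3 -m handwheel '[[[-6,0,0],0],[[-14,0,0],0],[[-20,0,0],0],[[-20,0,0],0],[[-20,0,0],0],[[-14,0,0],0],[[-6,-6,18],0],[[0,-8,24],0],[[0,-8,24],0],[[0,-4,12],0]]'
python3 - <<'E'
from h import *
s=manip.read_state(); print(s['eef_pos'],s['finger_gap'],s['wrist_force'])
c=manip.camera('wrist'); a=c['pixels'][60:360,170:470].repeat(2,0).repeat(2,1)[:,:400]
save('wrist7',c['pixels'])
for n in ['top','scene']:
  c=manip.camera(n); save(n+'7',c['pixels'])
  for t in ['cap','clip_pot','mouse','stapler','cell']:
    for d in manip.cut_out(t,n)[:3]:
      p=world(c,d['region']); print(n,t,round(d['confidence'],2),np.round(d['centre']),np.percentile(p,[2,50,98],axis=0).round(0).tolist())
E
```

```text
clock: 30.1
eef_pos: [520.0, -6.6, 138.5]
eef_rot: [-0.141, 1.571, -1.053]
wrist_force: [0.7, -0.5, -0.1]
finger_gap: 60.2
clock: 31.35
eef_pos: [547.4, -86.1, 238.0]
eef_rot: [-2.326, 1.57, 3.044]
wrist_force: [0.0, -0.5, -0.1]
finger_gap: 59.9
[547.41202325 -86.08269542 238.01499752] 59.90879565386538 [ 0.00881362 -0.51746094 -0.10212258]
top cap 0.72 [187. 275.] [[477.0, 258.0, 8.0], [505.0, 281.0, 52.0], [532.0, 312.0, 58.0]]
top clip_pot 0.76 [460. 255.] [[541.0, -310.0, 2.0], [564.0, -293.0, 45.0], [588.0, -277.0, 49.0]]
top mouse 0.76 [239. 166.] [[723.0, 143.0, 2.0], [757.0, 190.0, 28.0], [799.0, 243.0, 34.0]]
top stapler 0.57 [414. 168.] [[692.0, -234.0, 1.0], [759.0, -205.0, 44.0], [823.0, -181.0, 48.0]]
top stapler 0.33 [189. 276.] [[475.0, 258.0, 5.0], [505.0, 281.0, 52.0], [533.0, 313.0, 58.0]]
top stapler 0.15 [321. 271.] [[514.0, -11.0, 16.0], [526.0, 2.0, 35.0], [540.0, 14.0, 46.0]]
top cell 0.69 [453. 334.] [[376.0, -295.0, -1.0], [395.0, -276.0, 58.0], [409.0, -266.0, 63.0]]
top cell 0.49 [320. 270.] [[514.0, -12.0, 23.0], [526.0, 1.0, 35.0], [539.0, 13.0, 46.0]]
scene cap 0.64 [392. 185.] [[468.0, 257.0, 4.0], [519.0, 278.0, 49.0], [540.0, 326.0, 56.0]]
scene clip_pot 0.96 [182. 366.] [[551.0, -311.0, 7.0], [580.0, -287.0, 44.0], [599.0, -263.0, 48.0]]
scene mouse 0.97 [444. 294.] [[734.0, 139.0, 10.0], [771.0, 182.0, 28.0], [805.0, 237.0, 33.0]]
scene stapler 0.8 [282. 424.] [[692.0, -239.0, 5.0], [765.0, -213.0, 44.0], [831.0, -186.0, 48.0]]
scene cell 0.93 [198. 310.] [[479.0, -222.0, 1.0], [502.0, -209.0, 53.0], [508.0, -194.0, 63.0]]
scene cell 0.69 [137. 296.] [[386.0, -295.0, 4.0], [408.0, -282.0, 51.0], [414.0, -268.0, 63.0]]
```

View pics/wrist7.png

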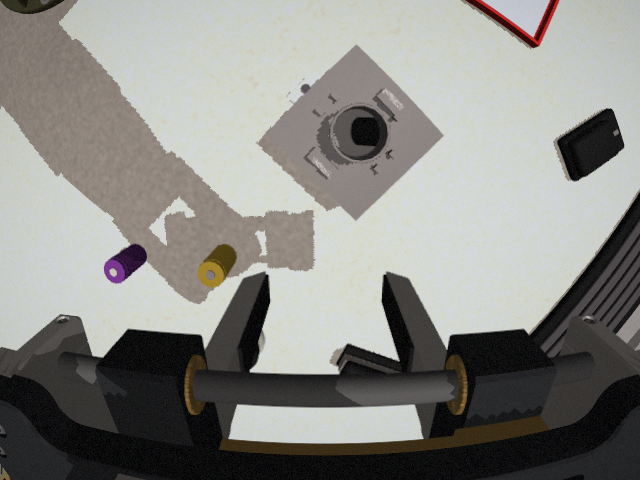

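The cell lies inside the open tub (pixel 365,132, 16–46 mm high). The cap is in the tray, and the mouse, stapler and pot are where they were. The arm is clear, so I'll hand in.

```bash
python3 -c "
from cell import manip
print(manip.sign_off())"
```

```text
the job is handed in; nothing more can be done
None
```

The spent cell is in the tub, the tub is open, and the cap stands upright in the middle of the red tray. I handed the job in at about 31.5 s, inside the 58 s limit; no verdict is given.

- **Cap:** I squeezed the tabs fully (jaw gap 55 mm), turned the cap 45° anticlockwise, lifted it off, and set it down at about (505, 286). The last pictures show its top at about 54 mm, which fits it standing right way up.
- **Cell:** I picked up the black cell with the copper band and lowered it about 22 mm into the neck without touching it. I then let it drop, and the last pictures show it inside the tub, 16–46 mm above the desk, leaning rather than standing.
- **Other things:** The scene camera puts the mouse, stapler and clip pot within about 2 mm of where they started. The purple and yellow cells did not move in it either.
- **Forces:** The highest wrist force I read was about 14 N, when the cap touched the tray. I only read it at the end of each move.

**Checks that disagreed:**
- The top and scene cameras differed by about 8 mm in x. I trusted the wrist camera, which fell between them, and both grasps came out centred.
- The top camera's last outline of the clip pot was shifted about 15 mm in y. The arm probably hid part of it, because the scene camera shows no change.

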